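# Swap the desk things back into their own trays

## Task

The four things standing in the wooden trays have been put back in one another's places. Return each to the middle of its own tray, standing upright and let go: the ink bottle in the round tray, the small staple box in the square tray, the hand stamp in the oblong tray with its foot lengthwise along the tray, and the glue stick in the six-sided tray. The empty cork mat is free for putting a thing aside on the way.

Things in the scene. Friction and masses are not known exactly. Their poses are not given: they have to be found in the camera images.
- ink_bottle: Ink bottle: dark blue round bottle with black round cap. Body 44 mm across and 40 mm high, cap 28 mm across from 40 to 56 mm. Loose. Starts standing upright near the middle of a tray that is not its own. Origin: centre of the underside; z up. Mass about 0.09 kg. Can be gripped round the body or the cap.
- staple_box: Staple box: small closed white cardboard box with printed pictures, 34 mm (its x) by 52 mm (its y), about 27 mm high to its flat top. Loose. Starts standing upright near the middle of a tray that is not its own. Origin: centre of the underside; z up. Mass about 0.03 kg. Grip it across its 34 mm width; keep the fingertips above the tray's rim.
- stamp: Hand stamp of brown wood: foot 24 mm (its x) by 60 mm (its y), 16 mm high, with an upright round turned handle in the middle, 24 mm thick at the knob, which reaches from about 35 to 65 mm height. Loose. Starts standing upright near the middle of a tray that is not its own. Origin: centre of the underside; z up. Mass about 0.045 kg. Grip the handle.
- glue_stick: Glue stick: plain yellow upright cylinder, 28 mm thick, 86 mm high. Loose. Starts standing upright near the middle of a tray that is not its own. Origin: centre of the underside; z up. Mass about 0.035 kg.
- round_tray: Round shallow tray, 100 mm across outside, 94 mm inside: home of the ink bottle. Light wood floor with a dark wood rim, fixed to the desk, lying level. Floor 3 mm thick (things stand 3 mm above the desk), rim 8 mm above the desk, walls 3 mm. Origin: middle of the underside, on the desk top (z = 0); z up.
- square_tray: Square shallow tray, 94 x 94 mm outside, 88 mm inside: home of the staple box. Light wood floor with a dark wood rim, fixed to the desk, lying level. Floor 3 mm thick (things stand 3 mm above the desk), rim 8 mm above the desk, walls 3 mm. Origin: middle of the underside, on the desk top (z = 0); z up.
- long_tray: Oblong shallow tray, 82 mm (its x) by 122 mm (its y, the long way) outside, 76 x 116 mm inside: home of the stamp. Light wood floor with a dark wood rim, fixed to the desk, lying level. Floor 3 mm thick (things stand 3 mm above the desk), rim 8 mm above the desk, walls 3 mm. Origin: middle of the underside, on the desk top (z = 0); z up.
- hexagonal_tray: Six-sided shallow tray, 94 mm across the flats outside, 88 mm inside: home of the glue stick. Light wood floor with a dark wood rim, fixed to the desk, lying level. Floor 3 mm thick (things stand 3 mm above the desk), rim 8 mm above the desk, walls 3 mm. Origin: middle of the underside, on the desk top (z = 0); z up.
- cork_mat: Flat square mat of brown cork without a rim, 110 x 110 x 4 mm, fixed and empty: a free place to put one thing aside for a while (its top is 4 mm above the desk). Origin: middle of the underside; z up.
Things that resemble listed ones, but are neither listed nor needed, are in the scene too. Leave any purple look-alike of the long_tray alone. Of the things that look like the stamp, the larger one is meant.

How it is judged:
At the end, for the whole second after the job is handed in: Each of the four things stands at rest on the floor of its own tray (origin 0 to 6 mm above the tray's underside), upright within 0.08 rad and with its centre within 15 mm of the tray's middle, and the stamp's long side lies within 0.26 rad of the oblong tray's long direction, either way round (horizontal distance between ink_bottle and round_tray below 0.015 m and z of ink_bottle in the frame of round_tray between 0 and 0.006 m and angle between each of ink_bottle, staple_box, stamp, glue_stick's own z axis and vertical below 0.08 rad and linear speed of each of ink_bottle, staple_box, stamp, glue_stick below 0.01 m/s and angular speed of each of ink_bottle, staple_box, stamp, glue_stick below 0.1 rad/s and horizontal distance between staple_box and square_tray below 0.015 m and z of staple_box in the frame of square_tray between 0 and 0.006 m and horizontal distance between stamp and long_tray below 0.015 m and z of stamp in the frame of long_tray between 0 and 0.006 m and horizontal distance between glue_stick and hexagonal_tray below 0.015 m and z of glue_stick in the frame of hexagonal_tray between 0 and 0.006 m and angle between the y axis of stamp and the y axis of long_tray, either way round below 0.26 rad); the robot touches nothing.
It also fails if it takes over 134 s, if anything falls off the work surface, if the arm or the gripper's body presses on something with over 40 N, if the wrist force passes 120 N, or if a joint passes its speed limit or range.

## Robot

A 6-joint arm with a two-finger parallel gripper is mounted at the origin on a cart in front of the work surface, level with it; the furniture and walls round the work are solid. World frame = base frame: x ahead of the robot, y to its left, z up, the work surface at z = 0. Lengths are in m, angles in rad, forces in N, time in s.
With the tool pointing down it reaches from about 0.35 to 0.975 m from the base axis. Payload 4.9 kg.
Tool frame: the origin (TCP) lies on the centre line of the jaws, within the pads' length; the fingertips stand manip.tip_reach ahead of it and the grasp point (between the pads) is the TCP (manip.tip_reach is the distance from the TCP to the fingertips, in m); z points along the fingers, y is the line along which they close (so a half turn about z gives the same grasp; the last joint's range is limited). The gripper opens to 85 mm and grips with 20 to 120 N. Pads are 22 mm wide; open, the fingers measure 114 mm over their backs; the gripper's body (76 mm by 85 mm) begins 54 mm behind the grasp point. The pads swing forward as they close: fully open they stand 13 mm farther back than shut.
Start: joints at [1.042, 0.053, 1.613, -0, 1.476, -0.119], TCP at [0.249, 0.573, 0.25] pointing down, gripper open.
Joint ranges: [-3.01, 3.01], [-1.01, 2.22], [0.06, 2.58], [-1.02, 4.17], [0.09, 2.62], [-3.14, 3.14]. Speed limits (rad/s): [2.57, 2.57, 3.14, 3.14, 3.14, 3.14].

## Interface

Orientations are given as a unit quaternion [w, x, y, z].
In Python, from plant import manip gives the robot as it stands. The module is installed in compiled form; this text tells all that it offers.
- The arm moves only by the tool move_arm, never from a script. Its argument "rows" is a list of rows, each a list of 7 numbers: the shift along the tool's x, y, z in cm, then the turn, a rotation vector about the tool's x, y, z in degrees, then the opening, from -1 (shut) to 1 (fully open). In form: [[tx, ty, tz, ax, ay, az, jaw], ...]. A call has 1 to 20 rows; each row shifts and turns the commanded pose from where the row before left it, along the tool's axes as they then stand; what a row does not reach is not made up. A row lasts 1/12 s, in which the tool goes at most 41.7 mm and 7.16 degrees, less where a joint would pass 70% of its speed; a pose out of reach is approached as far as the arm can. A call is refused whole if a number of a shift passes 4.17 or a number of a turn 7.16, either way. A call with a gripper value outside its range is refused whole. The fingers move at their own pace and stop on an object; the grip force is fixed at half the most. Time passes only in rows, so rows that do not move let the fingers close. It gives the time, the measured TCP pose, the force, the opening and the grip force at its end, in the units of the state.
- manip.state(): the state, without advancing time (a new reading comes with each control period).
- manip.grab_frame(name): name is "scene" or "top" or "wrist"; returns a dict with "img" (400x640x3 uint8, blue, green, red), "mtx" (3x3 intrinsics, pixels), "R" (3x3) and "t" (3): a world point X has camera coordinates R X + t. Camera axes: x right, y down, z forward; pixel columns grow to the right and rows downward; lengths in m; the calibration is good to about 2 mm. A picture is of the moment at which its call begins. There is no depth.
- manip.job_done(): hands the job in; it is judged then, once.
The state is a dict: "time": time; "joint_pos": joint angles; "joint_vel": joint speeds; "joint_efforts": joint torques, N m; "tool_pos": TCP position; "tool_rot": TCP orientation; "contact_force": force on the tool from outside, world axes, zero at the start; "ft_torque": the same for the moment, N m; "gripper_width": opening from 0.0 (shut) to 1.0 (fully open); "grasp_force": force on a finger pad.
Only numpy, scipy, OpenCV 4.12 (cv2) and the standard library are available. Lean on these libraries where they do the work, as an engineer would, in place of code of your own. Each camera call takes 0.05 s, during which the arm holds its last target. There are 200 camera calls.

## Working session

There is one attempt and no reset: what is moved stays moved. The work goes in short steps, Python scripts to look and compute and a tool call to move; the robot and the scene stay as the last step left them, time stands still between calls to the robot, and variables do not carry over. Pictures are saved under pics/ and viewed, at most 14 in all, crops included, and the job is handed in when it is done.

Besides the shell and the picture viewer there is one more tool, called as name(argument=value, ...) on one line, values as JSON. move_arm: Moves the arm, as the interface text tells. Its arguments: {"type":"object","properties":{"rows":{"type":"array","items":{"type":"array","items":{"type":"number"}}}},"required":["rows"]}

```bash
mkdir -p pics; python3 - <<'E'
from plant import manip
import cv2,pickle
print(manip.state(), manip.tip_reach)
for n in("scene","top"):
    f=manip.grab_frame(n); pickle.dump(f,open(f"pics/{n}0.pkl","wb")); cv2.imwrite(f"pics/{n}0.png",f["img"]); print(n,f["mtx"],f["R"],f["t"])
E
```

```text
{'time': 0.0, 'joint_pos': array([ 1.04197048e+00,  5.33596697e-02,  1.61430069e+00,  9.91500109e-06,
        1.47602067e+00, -1.18993418e-01]), 'joint_vel': array([-1.41549565e-03, -5.14878977e-04, -7.76984199e-04, -2.05095079e-05,
       -9.53262916e-04,  5.49355113e-04]), 'joint_efforts': array([ 4.83161548e-04, -3.93696105e+01, -3.70167732e+01, -9.64650849e-05,
        7.44146149e-03,  9.93608865e-06]), 'tool_pos': array([0.24872745, 0.57273033, 0.24905725]), 'tool_rot': array([-3.37018505e-04,  2.03485483e-01,  9.79077406e-01, -9.88321146e-04]), 'contact_force': array([-0.98829731, -0.43902383, -0.57703897]), 'ft_torque': array([0.0162943 , 0.02940958, 0.02393859]), 'grasp_force': 0.0, 'gripper_width': 1.0020978761255477} 0.019
scene [[458.42994084   0.         326.23540755]
 [  0.         458.42994084 192.0451947 ]
 [  0.           0.           1.        ]] [[ 0.77015043 -0.63782377 -0.00701093]
 [-0.49816877 -0.59458467 -0.63110771]
 [ 0.39836691  0.4895405  -0.77566352]] [-0.47794418  0.3415801   0.9940719 ]
top [[452.88772933   0.         336.30653154]
 [  0.         452.88772933 194.54843008]
 [  0.           0.           1.        ]] [[-0.0085134  -0.99992214 -0.00912341]
 [-0.99784417  0.00908874 -0.06499541]
 [ 0.06507327  0.00855041 -0.99784386]] [0.00881314 0.62828938 1.41700891]
```

View pics/top0.png

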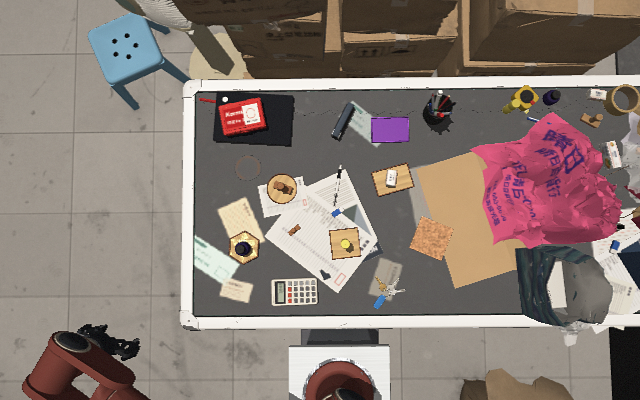

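View pics/scene0.png

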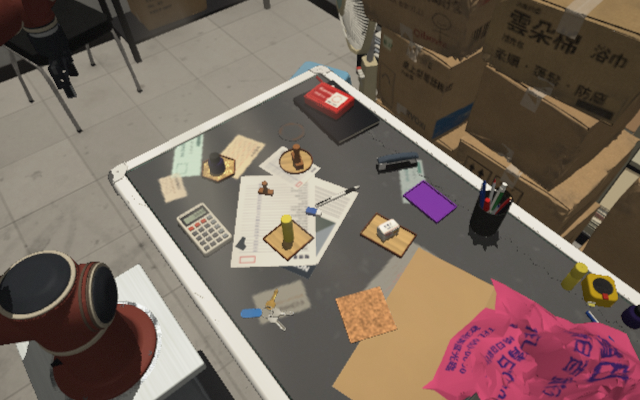

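The top view shows the stamp in the round tray (282,188), the ink bottle in the hexagonal tray (244,248), the glue stick in the square tray (345,243) and the staple box in the oblong tray (393,179). The cork mat is at (432,238). There are two stamps, a small one on the papers (293,229) and a larger one in the round tray (282,188). The larger one is meant, and I'll confirm it in the crops. The purple plate at (390,130) is the tray look-alike.

```bash
python3 - <<'E'
import cv2
def crop(n,x,y,w,h,s):
    i=cv2.imread(f"pics/{n}0.png")[y:y+h,x:x+w]; i=cv2.resize(i,None,fx=s,fy=s,interpolation=cv2.INTER_CUBIC)
    i=cv2.convertScaleAbs(i,alpha=1.25,beta=25)
    for k in range(0,w,20): cv2.line(i,(int(k*s),0),(int(k*s),6),(0,255,0),1); cv2.putText(i,str(x+k),(int(k*s),16),0,.35,(0,255,0),1)
    for k in range(0,h,20): cv2.line(i,(0,int(k*s)),(6,int(k*s)),(0,255,0),1); cv2.putText(i,str(y+k),(8,int(k*s)+4),0,.35,(0,255,0),1)
    cv2.imwrite(f"pics/{n}0c.png",i)
crop("top",215,155,250,110,3.2)
crop("scene",190,135,220,215,2.75)
E
```

```text
(no output)
```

View pics/top0c.png

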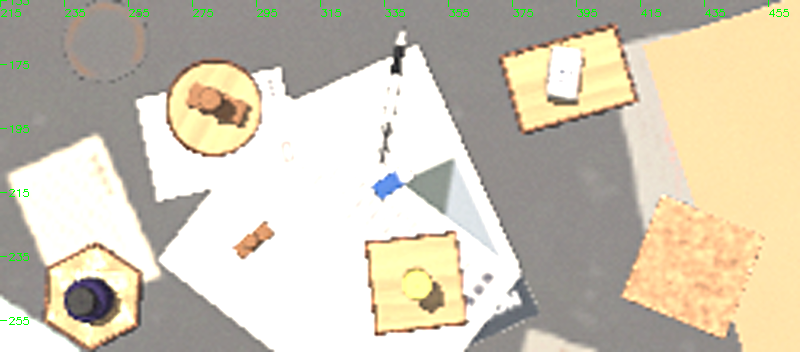

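View pics/scene0c.png

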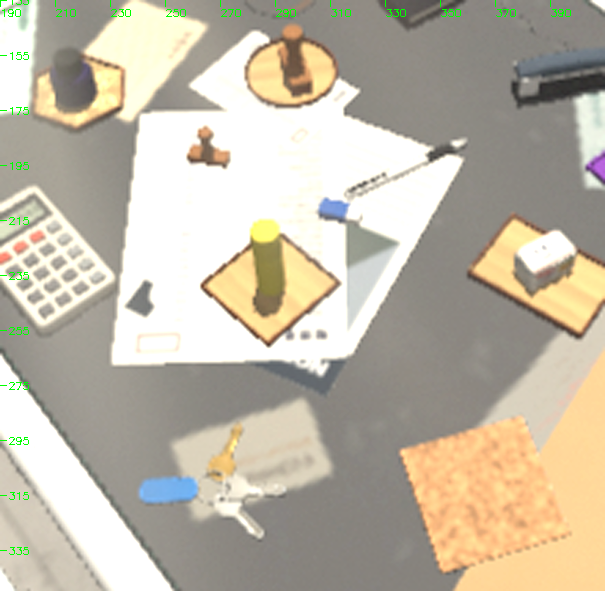

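The crops show the larger stamp in the round tray, with its knob at top px (280,186). It is clearly bigger than the one on the papers at (294,230), so it is the one meant. The box, glue stick and ink bottle stand as listed above. Next I triangulate.

```bash
cat > h.py <<'E'
import numpy as np,cv2,pickle
def P(f): return f["mtx"]@np.c_[f["R"],f["t"]]
def tri(f,a,g,b):
    X=cv2.triangulatePoints(P(f),P(g),np.float64(a).reshape(2,1),np.float64(b).reshape(2,1))[:,0]; X=X[:3]/X[3]
    return X, np.linalg.norm((lambda q:q[:2]/q[2])(P(f)@np.r_[X,1])-a)
def onz(f,p,z):
    M=P(f); H=np.c_[M[:,0],M[:,1],M[:,2]*z+M[:,3]]
    q=np.linalg.solve(H,[*p,1]); return q[:2]/q[2]
E
python3 - <<'E'
from h import *
T,S=[pickle.load(open(f"pics/{n}0.pkl","rb")) for n in("top","scene")]
t=lambda p:np.array(p)/3.2+[215,155]
s=lambda p:np.array(p)/2.75+[190,135]
np.set_printoptions(precision=4,suppress=True)
pr=dict(round=((214,108),(292,72)),square=((416.5,283),(270.5,285.5)),long=((568.5,80),(548,275)),cork=((693,266.5),(486,494)),hexw=((46,323),(33,108)),
 stamp=((208,98),(292,31)),glue=((417,284),(265,231)),ink=((86,300),(68,55)),box=((566,74),(545,254)))
for k,(a,b) in pr.items(): print(k,*tri(T,t(a),S,s(b)))
for k,v in dict(round=[(214,108)],hex=[(97,243),(143,267),(140,319),(90,350),(46,323),(50,268)],sq=[(366,243),(457,232),(467,323),(376,334)],long=[(499,62),(616,26),(637,100),(522,133)],cork=[(661,196),(764,237),(724,337),(622,296)]).items():
    q=np.array([onz(T,t(p),.004 if k=='cork' else .008) for p in v]); print(k,q.mean(0)); print(np.linalg.norm(q-np.roll(q,1,0),axis=1), np.arctan2(*(q-np.roll(q,1,0)).T[::-1]))
for k,v,z in(("box",[(555,46),(585,48),(577,102),(547,100)],.03),("stampfoot",[(190,95),(247,113)],.019),("stampknob",[(208,98)],.068),("glue",[(417,284)],.089),("ink",[(86,300)],.059)):
    q=np.array([onz(T,t(p),z) for p in v]); print(k,q.mean(0),np.arctan2(*(q-np.roll(q,1,0)).T[::-1]))
E
```

```text
round [0.6514 0.1775 0.0024] 0.5731953963210702
square [ 0.4737 -0.0241  0.0006] 0.33371016351423305
long [ 0.6772 -0.1803  0.0018] 0.9383649146843527
cork [ 0.4884 -0.3012 -0.0027] 0.5877435445584204
hexw [ 0.432   0.3606 -0.0544] 0.132820819446575
stamp [0.6556 0.1761 0.0623] 0.3201462663478546
glue [ 0.4761 -0.0235  0.0844] 0.22589271168803157
ink [0.462  0.2934 0.0631] 0.03819921512420816
box [ 0.6791 -0.1736  0.0272] 0.3046732795141578
round [0.6494 0.1778]
[0.] [0.]
hex [0.464  0.2971]
[0.0528 0.052  0.0515 0.0581 0.0516 0.0545] [-1.0895 -2.0553  3.0861  2.1172  1.0204 -0.0664]
sq [ 0.4733 -0.0234]
[0.0905 0.0912 0.0905 0.0909] [ 0.1023 -1.4593 -3.0435  1.6824]
long [ 0.6741 -0.1776]
[0.0748 0.123  0.0772 0.1198] [ 0.2985 -1.2806 -2.8853  1.8415]
cork [ 0.4872 -0.2985]
[0.107  0.1098 0.1072 0.1084] [-0.3907 -1.9602  2.738   1.1804]
box [ 0.6781 -0.1727] [-0.1619 -1.6475  2.9783  1.4946]
stampfoot [0.6525 0.1719] [ 1.2558 -1.8857]
stampknob [0.6543 0.1759] [0.]
glue [ 0.4757 -0.0231] [0.]
ink [0.4617 0.2943] [0.]
```

```bash
cat > go.py <<'E'
import sys,numpy as np
from plant import manip
from scipy.spatial.transform import Rotation as Ro
def go(x,y,z,yaw=None):
    s=manip.state(); q=s["tool_rot"]; R=Ro.from_quat(np.r_[q[1:],q[0]])
    cur=np.arctan2(*R.as_matrix()[[1,0],1])
    turn=0 if yaw is None else -((yaw-cur+np.pi/2)%np.pi-np.pi/2)
    d=np.array([x,y,z])-s["tool_pos"]
    tilt=np.degrees(R.as_matrix().T@np.cross(R.as_matrix()[:,2],[0,0,-1]))
    R2=R*Ro.from_rotvec([0,0,turn])
    print("t",round(s["time"],2),"pos",s["tool_pos"].round(4),"yaw",round(cur,3),"tilt fix deg",tilt.round(2),"turn deg",round(np.degrees(turn),1))
    print("shift cm before turn",(R.inv().apply(d)*100).round(2),"after turn",(R2.inv().apply(d)*100).round(2),"w",round(s["gripper_width"],3),"j",s["joint_pos"].round(2))
if __name__=="__main__": go(*map(float,sys.argv[1:]))
E
python3 go.py .6785 -.1732 .12 -.077
```

```text
t 0.1 pos [0.2487 0.5728 0.2492] yaw 1.161 tilt fix deg [-0.11 -0.01 -0.  ] turn deg 70.9
shift cm before turn [-69.14 -51.28  13.  ] after turn [-71.05  48.6   13.  ] w 1.0 j [ 1.04  0.05  1.61 -0.    1.48 -0.12]
```

move_arm(rows=[[0, 0, 0, 0, 0, 7.09, 1], [0, 0, 0, 0, 0, 7.09, 1], [0, 0, 0, 0, 0, 7.09, 1], [0, 0, 0, 0, 0, 7.09, 1], [0, 0, 0, 0, 0, 7.09, 1], [0, 0, 0, 0, 0, 7.09, 1], [0, 0, 0, 0, 0, 7.09, 1], [0, 0, 0, 0, 0, 7.09, 1], [0, 0, 0, 0, 0, 7.09, 1], [0, 0, 0, 0, 0, 7.09, 1], [-2.84, 1.94, 0, 0, 0, 0, 1], [-2.84, 1.94, 0, 0, 0, 0, 1], [-2.84, 1.94, 0, 0, 0, 0, 1], [-2.84, 1.94, 0, 0, 0, 0, 1], [-2.84, 1.94, 0, 0, 0, 0, 1], [-2.84, 1.94, 0, 0, 0, 0, 1], [-2.84, 1.94, 0, 0, 0, 0, 1], [-2.84, 1.94, 0, 0, 0, 0, 1], [-2.84, 1.94, 0, 0, 0, 0, 1], [-2.84, 1.94, 0, 0, 0, 0, 1]])

```text
time: 1.77
tool_pos: [0.421, 0.2736, 0.2498]
tool_rot: [-0.0, 0.734, 0.68, -0.0]
contact_force: [0.9, 0.0, 0.2]
gripper_width: 0.998
grasp_force: 0.0
```

move_arm(rows=[[-2.84, 1.94, 0.5, 0, 0, 0, 1], [-2.84, 1.94, 0.5, 0, 0, 0, 1], [-2.84, 1.94, 0.5, 0, 0, 0, 1], [-2.84, 1.94, 0.5, 0, 0, 0, 1], [-2.84, 1.94, 0.5, 0, 0, 0, 1], [-2.84, 1.94, 0.5, 0, 0, 0, 1], [-2.84, 1.94, 0.5, 0, 0, 0, 1], [-2.84, 1.94, 0.5, 0, 0, 0, 1], [-2.84, 1.94, 0.5, 0, 0, 0, 1], [-2.84, 1.94, 0.5, 0, 0, 0, 1], [-2.84, 1.94, 0.5, 0, 0, 0, 1], [-2.84, 1.94, 0.5, 0, 0, 0, 1], [-2.84, 1.94, 0.5, 0, 0, 0, 1], [-2.84, 1.94, 0.5, 0, 0, 0, 1], [-2.84, 1.94, 0.5, 0, 0, 0, 1], [0, 0, 0, 0, 0, 0, 1], [0, 0, 0, 0, 0, 0, 1]])

```text
time: 3.18
tool_pos: [0.678, -0.1731, 0.1734]
tool_rot: [-0.001, 0.734, 0.679, -0.001]
contact_force: [-0.0, 1.2, -0.2]
gripper_width: 0.998
grasp_force: 0.0
```

```bash
python3 go.py .6785 -.1732 .031 -.077; python3 - <<'E'
from plant import manip
import cv2,pickle
f=manip.grab_frame("wrist"); pickle.dump(f,open("pics/w1.pkl","wb")); cv2.imwrite("pics/w1.png",cv2.convertScaleAbs(f["img"],alpha=1.2,beta=15))
E
```

```text
t 3.18 pos [ 0.678  -0.1731  0.1734] yaw -0.079 tilt fix deg [-0.15 -0.05 -0.  ] turn deg -0.1
shift cm before turn [-0.02  0.09 14.24] after turn [-0.02  0.09 14.24] w 0.998 j [-0.36  0.28  1.49  0.    1.38 -0.28]
```

View pics/w1.png

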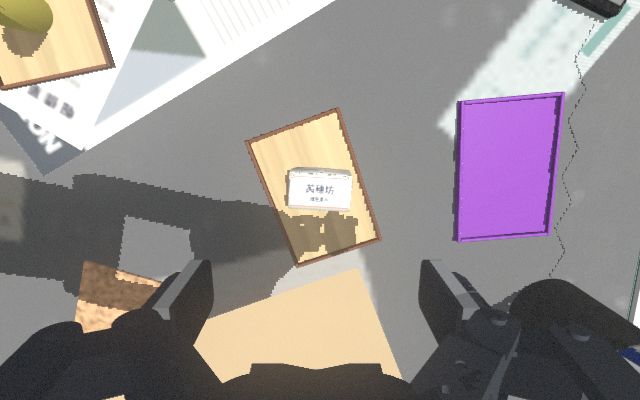

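The wrist view shows the box, about (288..352,168..210), with its long side left to right. The tool is therefore a quarter turn off, because I read the wrong edge as the long one. I'll check its edges in an enlarged crop.

```bash
python3 - <<'E'
import cv2
i=cv2.imread("pics/w1.png")[90:280,230:400]; cv2.imwrite("pics/w1c.png",cv2.resize(cv2.convertScaleAbs(i,alpha=.75),None,fx=3,fy=3,interpolation=2))
E
```

```text
(no output)
```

View pics/w1c.png

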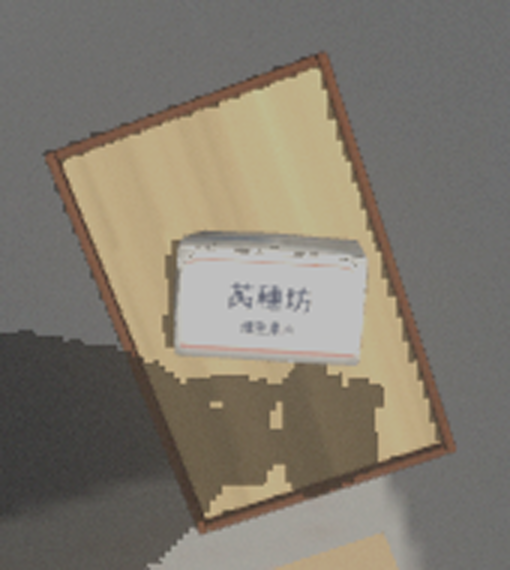

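The crop shows the top-face corners at crop px (179,262), (367,269), (360,363) and (175,352), and tray corners at (47,155), (325,55), (453,448) and (202,530).

```bash
python3 - <<'E'
from h import *
f=pickle.load(open("pics/w1.pkl","rb"))
for k,v,z in(("box",[(179,262),(367,269),(360,363),(175,352)],.03),("long",[(47,155),(325,55),(453,448),(202,530)],.008)):
    q=np.array([onz(f,np.array(p)/3+[230,90],z) for p in v]); d=q-np.roll(q,1,0)
    print(k,q.mean(0).round(4),np.linalg.norm(d,axis=1).round(4),np.arctan2(d[:,1],d[:,0]).round(3))
E
python3 go.py .6785 -.1732 .1 1.46
```

```text
box [ 0.6816 -0.1724] [0.0246 0.0492 0.0258 0.0498] [ 1.428 -0.116 -1.693  3.002]
long [ 0.6781 -0.1766] [0.1205 0.0805 0.1199 0.0798] [ 1.839  0.258 -1.308 -2.876]
t 3.23 pos [ 0.6779 -0.1719  0.1741] yaw -0.077 tilt fix deg [-0.11 -0.05 -0.  ] turn deg -88.1
shift cm before turn [-0.13  0.08  7.41] after turn [-0.09 -0.13  7.41] w 0.996 j [-0.35  0.28  1.49  0.    1.38 -0.28]
```

move_arm(rows=[[0, 0, 0.6, 0, 0, -6.7, 1], [0, 0, 0.6, 0, 0, -6.7, 1], [0, 0, 0.6, 0, 0, -6.7, 1], [0, 0, 0.6, 0, 0, -6.7, 1], [0, 0, 0.6, 0, 0, -6.7, 1], [0, 0, 0.6, 0, 0, -6.7, 1], [0, 0, 0.6, 0, 0, -6.7, 1], [0, 0, 0.6, 0, 0, -6.7, 1], [0, 0, 0.6, 0, 0, -6.7, 1], [0, 0, 0.6, 0, 0, -6.7, 1], [0, 0, 0.6, 0, 0, -6.7, 1], [0, 0, 0.6, 0, 0, -6.7, 1], [0, 0, 0.6, 0, 0, -6.7, 1], [-0.2, 0.1, 0.8, 0, 0, 0, 1], [0, 0, 1.0, 0, 0, 0, 1], [0, 0, 1.0, 0, 0, 0, 1], [0, 0, 1.0, 0, 0, 0, 1], [0, 0, 0.5, 0, 0, 0, 1], [0, 0, 0, 0, 0, 0, 1], [0, 0, 0, 0, 0, 0, 1]])

```text
time: 4.9
tool_pos: [0.6801, -0.1709, 0.0536]
tool_rot: [-0.001, 0.064, 0.998, 0.0]
contact_force: [-0.5, 0.7, 0.7]
gripper_width: 0.998
grasp_force: 0.0
```

```bash
python3 go.py .6805 -.171 .031 1.445
```

```text
t 4.9 pos [ 0.6801 -0.1709  0.0536] yaw 1.443 tilt fix deg [ 0.01 -0.06  0.  ] turn deg -0.1
shift cm before turn [-0.04 -0.01  2.26] after turn [-0.04 -0.01  2.26] w 0.998 j [-0.35  0.4   1.55  0.    1.19 -1.8 ]
```

move_arm(rows=[[0, 0, 0.8, 0, 0, 0, 1], [0, 0, 0.8, 0, 0, 0, 1], [0, 0, 0.65, 0, 0, 0, 1], [0, 0, 0, 0, 0, 0, -1], [0, 0, 0, 0, 0, 0, -1], [0, 0, 0, 0, 0, 0, -1], [0, 0, 0, 0, 0, 0, -1], [0, 0, 0, 0, 0, 0, -1], [0, 0, 0, 0, 0, 0, -1], [0, 0, 0, 0, 0, 0, -1], [0, 0, 0, 0, 0, 0, -1], [0, 0, 0, 0, 0, 0, -1], [0, 0, 0, 0, 0, 0, -1]])

```text
time: 5.98
tool_pos: [0.6811, -0.1712, 0.0327]
tool_rot: [0.001, 0.063, 0.998, -0.0]
contact_force: [0.5, -0.6, 4.6]
gripper_width: 0.375
grasp_force: 61.2
```

```bash
python3 go.py .488 -.2995 .032 1.445
```

```text
t 5.98 pos [ 0.6811 -0.1712  0.0327] yaw 1.444 tilt fix deg [-0.02  0.08 -0.  ] turn deg -0.1
shift cm before turn [ 17.53 -15.17   0.04] after turn [ 17.54 -15.15   0.04] w 0.375 j [-0.35  0.43  1.55  0.    1.16 -1.8 ]
```

move_arm(rows=[[0, 0, -1.5, 0, 0, 0, -1], [0, 0, -1.5, 0, 0, 0, -1], [0, 0, -1.5, 0, 0, 0, -1], [0, 0, -1.5, 0, 0, 0, -1], [1.76, -1.52, 0, 0, 0, 0, -1], [1.76, -1.52, 0, 0, 0, 0, -1], [1.76, -1.52, 0, 0, 0, 0, -1], [1.76, -1.52, 0, 0, 0, 0, -1], [1.76, -1.52, 0, 0, 0, 0, -1], [1.76, -1.52, 0, 0, 0, 0, -1], [1.76, -1.52, 0, 0, 0, 0, -1], [1.76, -1.52, 0, 0, 0, 0, -1], [1.76, -1.52, 0, 0, 0, 0, -1], [1.76, -1.52, 0, 0, 0, 0, -1], [0, 0, 1.5, 0, 0, 0, -1], [0, 0, 1.5, 0, 0, 0, -1], [0, 0, 1.5, 0, 0, 0, -1], [0, 0, 0, 0, 0, 0, -1], [0, 0, 0, 0, 0, 0, -1]])

```text
time: 7.57
tool_pos: [0.4864, -0.2993, 0.0472]
tool_rot: [-0.0, 0.064, 0.998, 0.0]
contact_force: [0.3, -1.2, -0.9]
gripper_width: 0.378
grasp_force: 60.7
```

```bash
python3 go.py .488 -.2995 .034 1.445
```

```text
t 7.57 pos [ 0.4864 -0.2993  0.0472] yaw 1.444 tilt fix deg [ 0.02 -0.03  0.  ] turn deg -0.1
shift cm before turn [-0.16  0.    1.32] after turn [-0.16  0.    1.32] w 0.378 j [-0.68  0.14  1.88 -0.    1.12 -2.13]
```

move_arm(rows=[[0, 0, 0.5, 0, 0, 0, -1], [0, 0, 0.5, 0, 0, 0, -1], [0, 0, 0.3, 0, 0, 0, -1], [0, 0, 0, 0, 0, 0, -1], [0, 0, 0, 0, 0, 0, 0.2], [0, 0, 0, 0, 0, 0, 0.6], [0, 0, 0, 0, 0, 0, 1], [0, 0, 0, 0, 0, 0, 1], [0, 0, 0, 0, 0, 0, 1], [0, 0, 0, 0, 0, 0, 1], [0, 0, -1, 0, 0, 0, 1], [0, 0, -2, 0, 0, 0, 1], [0, 0, -2, 0, 0, 0, 1], [0, 0, -2, 0, 0, 0, 1], [0, 0, -2, 0, 0, 0, 1], [0, 0, -2, 0, 0, 0, 1], [0, 0, -1, 0, 0, 0, 1], [0, 0, 0, 0, 0, 0, 1]])

```text
time: 9.07
tool_pos: [0.4882, -0.3007, 0.1577]
tool_rot: [0.003, 0.063, 0.998, -0.002]
contact_force: [0.2, 0.4, -0.4]
gripper_width: 0.999
grasp_force: 0.0
```

```bash
python3 go.py .6548 .176 .15
```

```text
t 9.07 pos [ 0.4882 -0.3007  0.1577] yaw 1.444 tilt fix deg [-0.2   0.32 -0.  ] turn deg 0.0
shift cm before turn [-10.48  49.4    0.66] after turn [-10.48  49.4    0.66] w 0.999 j [-0.68  0.    1.82 -0.    1.31 -2.13]
```

move_arm(rows=[[-0.62, 2.9, 0, 0, 0, 0, 1], [-0.62, 2.9, 0, 0, 0, 0, 1], [-0.62, 2.9, 0, 0, 0, 0, 1], [-0.62, 2.9, 0, 0, 0, 0, 1], [-0.62, 2.9, 0, 0, 0, 0, 1], [-0.62, 2.9, 0, 0, 0, 0, 1], [-0.62, 2.9, 0, 0, 0, 0, 1], [-0.62, 2.9, 0, 0, 0, 0, 1], [-0.62, 2.9, 0, 0, 0, 0, 1], [-0.62, 2.9, 0, 0, 0, 0, 1], [-0.62, 2.9, 0, 0, 0, 0, 1], [-0.62, 2.9, 0, 0, 0, 0, 1], [-0.62, 2.9, 0, 0, 0, 0, 1], [-0.62, 2.9, 0, 0, 0, 0, 1], [-0.62, 2.9, 0, 0, 0, 0, 1], [-0.62, 2.9, 0, 0, 0, 0, 1], [-0.62, 2.9, 0, 0, 0, 0, 1], [0, 0, 0, 0, 0, 0, 1], [0, 0, 0, 0, 0, 0, 1]])

```text
time: 10.65
tool_pos: [0.653, 0.1774, 0.152]
tool_rot: [-0.001, 0.062, 0.998, -0.0]
contact_force: [0.2, -0.1, 0.5]
gripper_width: 1.0
grasp_force: 0.0
```

```bash
python3 go.py .6548 .176 .052; python3 - <<'E'
from plant import manip
import cv2,pickle
f=manip.grab_frame("wrist"); pickle.dump(f,open("pics/w2.pkl","wb")); cv2.imwrite("pics/w2.png",f["img"])
E
```

```text
t 10.65 pos [0.653  0.1774 0.152 ] yaw 1.446 tilt fix deg [-0.05 -0.14  0.  ] turn deg 0.0
shift cm before turn [-0.22 -0.11 10.  ] after turn [-0.22 -0.11 10.  ] w 1.0 j [ 0.16  0.25  1.57 -0.    1.33 -1.29]
```

View pics/w2.png

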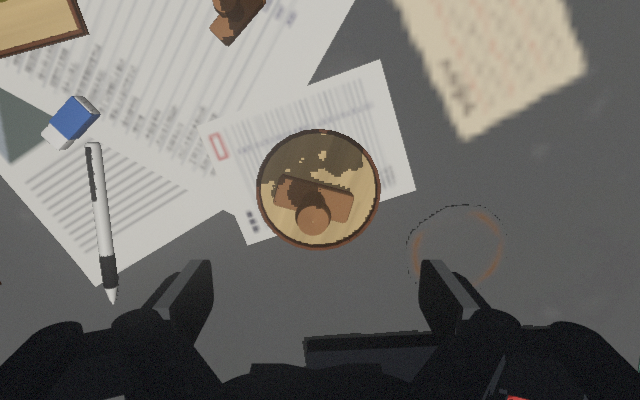

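The wrist view shows the stamp: foot corners at about (283,174), (354,193), (347,222) and (275,205), knob top at (313,220), and the tray circle centred at (319,189).

```bash
python3 - <<'E'
from h import *
f=pickle.load(open("pics/w2.pkl","rb"))
for k,v,z in(("foot",[(283,174),(354,193),(347,222),(275,205)],.019),("tray",[(257,189),(381,189)],.008),("tray",[(319,129),(319,250)],.008),("knob",[(313,220)],.068)):
    q=np.array([onz(f,p,z) for p in v]); d=q-np.roll(q,1,0)
    print(k,q.mean(0).round(4),np.linalg.norm(d,axis=1).round(4),np.arctan2(d[:,1],d[:,0]).round(3))
E
python3 go.py .6548 .176 .052
```

```text
foot [0.654  0.1776] [0.0252 0.0558 0.0239 0.0576] [ 2.744  1.179 -0.325 -1.938]
tray [0.6494 0.1814] [0.0984 0.0984] [-1.695  1.447]
tray [0.6523 0.181 ] [0.0991 0.0991] [ 3.02  -0.122]
knob [0.6543 0.1764] [0.] [0.]
t 10.7 pos [0.6528 0.1763 0.1522] yaw 1.445 tilt fix deg [-0.07 -0.14  0.  ] turn deg 0.0
shift cm before turn [-2.200e-01  1.000e-02  1.001e+01] after turn [-2.200e-01  1.000e-02  1.001e+01] w 0.999 j [ 0.15  0.25  1.57 -0.    1.33 -1.29]
```

move_arm(rows=[[-0.2, 0, 1.5, 0, 0, 0, 1], [0, 0, 2, 0, 0, 0, 1], [0, 0, 2, 0, 0, 0, 1], [0, 0, 2, 0, 0, 0, 1], [0, 0, 1.5, 0, 0, 0, 1], [0, 0, 1, 0, 0, 0, 1], [0, 0, 0, 0, 0, 0, 1], [0, 0, 0, 0, 0, 0, -1], [0, 0, 0, 0, 0, 0, -1], [0, 0, 0, 0, 0, 0, -1], [0, 0, 0, 0, 0, 0, -1], [0, 0, 0, 0, 0, 0, -1], [0, 0, 0, 0, 0, 0, -1], [0, 0, 0, 0, 0, 0, -1], [0, 0, 0, 0, 0, 0, -1], [0, 0, 0, 0, 0, 0, -1], [0, 0, 0, 0, 0, 0, -1], [0, 0, 0, 0, 0, 0, -1]])

```text
time: 12.2
tool_pos: [0.6564, 0.1759, 0.055]
tool_rot: [0.001, 0.063, 0.998, 0.0]
contact_force: [0.2, -1.6, 5.6]
gripper_width: 0.246
grasp_force: 58.6
```

```bash
python3 go.py .6765 -.1775 .0525 2.08
```

```text
t 12.2 pos [0.6564 0.1759 0.055 ] yaw 1.444 tilt fix deg [ 0.01  0.09 -0.  ] turn deg -36.5
shift cm before turn [ -6.47 -34.8    0.25] after turn [ 15.47 -31.84   0.25] w 0.246 j [ 0.15  0.36  1.61 -0.    1.18 -1.29]
```

move_arm(rows=[[0, 0, -1.5, 0, 0, 0, -1], [0, 0, -1.5, 0, 0, 0, -1], [0, 0, -1.5, 0, 0, -6.08, -1], [0, 0, -1.5, 0, 0, -6.08, -1], [0, 0, 0, 0, 0, -6.08, -1], [0, 0, 0, 0, 0, -6.08, -1], [0, 0, 0, 0, 0, -6.08, -1], [0, 0, 0, 0, 0, -6.08, -1], [1.29, -2.65, 0, 0, 0, 0, -1], [1.29, -2.65, 0, 0, 0, 0, -1], [1.29, -2.65, 0, 0, 0, 0, -1], [1.29, -2.65, 0, 0, 0, 0, -1], [1.29, -2.65, 0, 0, 0, 0, -1], [1.29, -2.65, 0, 0, 0, 0, -1], [1.29, -2.65, 0, 0, 0, 0, -1], [1.29, -2.65, 0, 0, 0, 0, -1], [1.29, -2.65, 0, 0, 0, 0, -1], [1.29, -2.65, 0, 0, 0, 0, -1], [1.29, -2.65, 0, 0, 0, 0, -1], [1.29, -2.65, 0, 0, 0, 0, -1]])

```text
time: 13.87
tool_pos: [0.6759, -0.1785, 0.1153]
tool_rot: [0.001, -0.252, 0.968, -0.0]
contact_force: [-0.6, 0.7, -0.3]
gripper_width: 0.246
grasp_force: 58.9
```

move_arm(rows=[[0, 0, 1.5, 0, 0, 0, -1], [0, 0, 1.5, 0, 0, 0, -1], [0, 0, 1, 0, 0, 0, -1], [0, 0, 0, 0, 0, 0, -1], [0, 0, 0, 0, 0, 0, -1]])

```text
time: 14.28
tool_pos: [0.6746, -0.1753, 0.0719]
tool_rot: [-0.001, -0.253, 0.968, 0.001]
contact_force: [-0.3, -0.0, -0.6]
gripper_width: 0.245
grasp_force: 58.9
```

```bash
python3 go.py .6765 -.1775 .0555 2.08; python3 - <<'E'
from plant import manip
import cv2,pickle
f=manip.grab_frame("wrist"); pickle.dump(f,open("pics/w3.pkl","wb")); cv2.imwrite("pics/w3.png",f["img"])
E
```

```text
t 14.28 pos [ 0.6746 -0.1753  0.0719] yaw 2.082 tilt fix deg [ 0.17 -0.12 -0.  ] turn deg 0.1
shift cm before turn [-0.07 -0.29  1.64] after turn [-0.07 -0.29  1.64] w 0.245 j [-0.36  0.37  1.55  0.    1.22 -2.44]
```

View pics/w3.png

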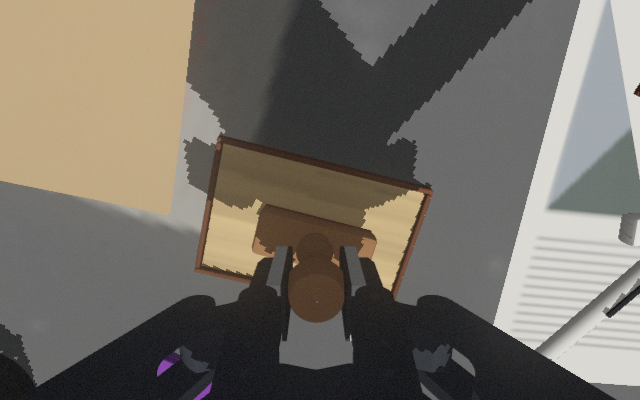

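The stamp hangs level over the oblong tray. Its foot edge (265,205)-(375,235) runs nearly parallel to the tray rim (220,138)-(430,188).

move_arm(rows=[[0, -0.1, 0.6, 0, 0, 0, -1], [0, 0, 0.6, 0, 0, 0, -1], [0, 0, 0.2, 0, 0, 0, -1], [0, 0, 0.1, 0, 0, 0, -1], [0, 0, 0, 0, 0, 0, -1], [0, 0, 0, 0, 0, 0, -1], [0, 0, 0, 0, 0, 0, -1]])

```text
time: 14.92
tool_pos: [0.6763, -0.1782, 0.0591]
tool_rot: [0.0, -0.252, 0.968, -0.0]
contact_force: [0.5, -0.4, 0.6]
gripper_width: 0.244
grasp_force: 58.9
```

```bash
python3 go.py .6765 -.1775 .0555 2.08
```

```text
t 14.92 pos [ 0.6763 -0.1782  0.0591] yaw 2.08 tilt fix deg [-0.02  0.02 -0.  ] turn deg 0.0
shift cm before turn [-0.05  0.05  0.36] after turn [-0.05  0.05  0.36] w 0.244 j [-0.36  0.39  1.55  0.    1.2  -2.44]
```

move_arm(rows=[[0, 0, 0.2, 0, 0, 0, -1], [0, 0, 0.2, 0, 0, 0, -1], [0, 0, 0, 0, 0, 0, -1], [0, 0, 0, 0, 0, 0, -1], [0, 0, 0, 0, 0, 0, 0], [0, 0, 0, 0, 0, 0, 0.5], [0, 0, 0, 0, 0, 0, 1], [0, 0, 0, 0, 0, 0, 1], [0, 0, 0, 0, 0, 0, 1], [0, 0, 0, 0, 0, 0, 1], [0, 0, -1, 0, 0, 0, 1], [0, 0, -2, 0, 0, 0, 1], [0, 0, -2, 0, 0, 0, 1], [0, 0, -2, 0, 0, 0, 1], [0, 0, -2, 0, 0, 0, 1], [0, 0, -1, 0, 0, 0, 1], [0, 0, 0, 0, 0, 0, 1], [0, 0, 0, 0, 0, 0, 1]])

```text
time: 16.42
tool_pos: [0.6764, -0.1781, 0.1555]
tool_rot: [0.001, -0.252, 0.968, -0.0]
contact_force: [0.2, 0.1, 0.1]
gripper_width: 1.003
grasp_force: 0.0
```

```bash
python3 go.py .462 .2942 .156
```

```text
t 16.42 pos [ 0.6764 -0.1781  0.1555] yaw 2.08 tilt fix deg [-0.06  0.05  0.  ] turn deg 0.0
shift cm before turn [-4.33 51.69 -0.1 ] after turn [-4.33 51.69 -0.1 ] w 1.003 j [-0.36  0.29  1.51  0.    1.34 -2.44]
```

move_arm(rows=[[-0.24, 2.87, 0, 0, 0, 0, 1], [-0.24, 2.87, 0, 0, 0, 0, 1], [-0.24, 2.87, 0, 0, 0, 0, 1], [-0.24, 2.87, 0, 0, 0, 0, 1], [-0.24, 2.87, 0, 0, 0, 0, 1], [-0.24, 2.87, 0, 0, 0, 0, 1], [-0.24, 2.87, 0, 0, 0, 0, 1], [-0.24, 2.87, 0, 0, 0, 0, 1], [-0.24, 2.87, 0, 0, 0, 0, 1], [-0.24, 2.87, 0, 0, 0, 0, 1], [-0.24, 2.87, 0, 0, 0, 0, 1], [-0.24, 2.87, 0, 0, 0, 0, 1], [-0.24, 2.87, 0, 0, 0, 0, 1], [-0.24, 2.87, 0, 0, 0, 0, 1], [-0.24, 2.87, 0, 0, 0, 0, 1], [-0.24, 2.87, 0, 0, 0, 0, 1], [-0.24, 2.87, 0, 0, 0, 0, 1], [-0.24, 2.87, 0, 0, 0, 0, 1], [0, 0, 0, 0, 0, 0, 1], [0, 0, 0, 0, 0, 0, 1]])

```text
time: 18.08
tool_pos: [0.4603, 0.2944, 0.1528]
tool_rot: [-0.002, -0.253, 0.967, -0.0]
contact_force: [-1.1, -0.8, 0.2]
gripper_width: 0.999
grasp_force: 0.0
```

```bash
python3 go.py .462 .2942 .033; python3 - <<'E'
from plant import manip
import cv2,pickle
f=manip.grab_frame("wrist"); pickle.dump(f,open("pics/w4.pkl","wb")); cv2.imwrite("pics/w4.png",cv2.convertScaleAbs(f["img"],alpha=1.3,beta=20))
E
```

```text
t 18.08 pos [0.4603 0.2944 0.1528] yaw 2.083 tilt fix deg [-0.01 -0.19  0.  ] turn deg 0.0
shift cm before turn [-0.18 -0.1  11.98] after turn [-0.18 -0.1  11.98] w 0.999 j [ 0.43 -0.05  1.88 -0.    1.31 -1.65]
```

View pics/w4.png

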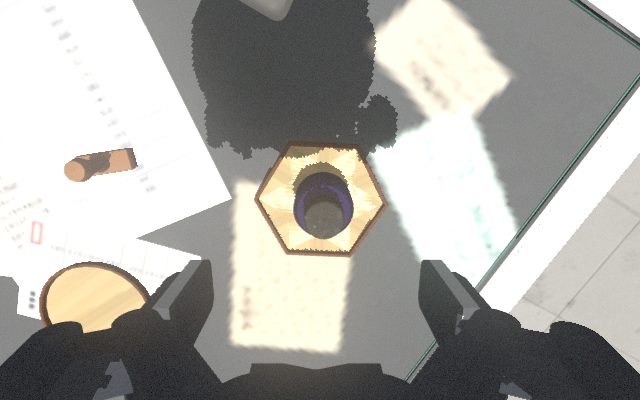

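The view shows the hexagonal tray's corners at (288,142), (357,146), (385,203), (350,254), (287,252) and (256,200), and the bottle's cap top at (324,217).

```bash
python3 - <<'E'
from h import *
f=pickle.load(open("pics/w4.pkl","rb"))
for k,v,z in(("hex",[(288,142),(357,146),(385,203),(350,254),(287,252),(256,200)],.008),("cap",[(324,217)],.059),("body sides",[(294,207),(354,207)],.043)):
    q=np.array([onz(f,p,z) for p in v]); d=q-np.roll(q,1,0)
    print(k,q.mean(0).round(4),np.linalg.norm(d,axis=1).round(4))
E
python3 go.py .462 .2942 .033
```

```text
hex [0.4638 0.3017] [0.0533 0.0531 0.0516 0.0521 0.0529 0.0512]
cap [0.46   0.3014] [0.]
body sides [0.458  0.3007] [0.0422 0.0422]
t 18.13 pos [0.4609 0.2937 0.1531] yaw 2.082 tilt fix deg [-0.02 -0.16  0.  ] turn deg 0.0
shift cm before turn [-0.15 -0.   12.01] after turn [-0.15 -0.   12.01] w 0.998 j [ 0.43 -0.05  1.88 -0.    1.31 -1.65]
```

move_arm(rows=[[-0.2, 0.35, 1.5, 0, 0, 0, 1], [0, 0, 2, 0, 0, 0, 1], [0, 0, 2, 0, 0, 0, 1], [0, 0, 2, 0, 0, 0, 1], [0, 0, 2, 0, 0, 0, 1], [0, 0, 1.5, 0, 0, 0, 1], [0, 0, 1, 0, 0, 0, 1], [0, 0, 0, 0, 0, 0, 1], [0, 0, 0, 0, 0, 0, -1], [0, 0, 0, 0, 0, 0, -1], [0, 0, 0, 0, 0, 0, -1], [0, 0, 0, 0, 0, 0, -1], [0, 0, 0, 0, 0, 0, -1], [0, 0, 0, 0, 0, 0, -1], [0, 0, 0, 0, 0, 0, -1], [0, 0, 0, 0, 0, 0, -1], [0, 0, 0, 0, 0, 0, -1], [0, 0, 0, 0, 0, 0, -1]])

```text
time: 19.63
tool_pos: [0.4633, 0.2988, 0.0369]
tool_rot: [0.002, -0.252, 0.968, 0.0]
contact_force: [-0.3, -0.0, 5.5]
gripper_width: 0.486
grasp_force: 61.4
```

```bash
python3 go.py .6505 .179 .033
```

```text
t 19.63 pos [0.4633 0.2988 0.0369] yaw 2.081 tilt fix deg [-0.02  0.21  0.  ] turn deg 0.0
shift cm before turn [-10.49 -19.59   0.43] after turn [-10.49 -19.59   0.43] w 0.486 j [ 0.44  0.11  1.94 -0.    1.09 -1.64]
```

move_arm(rows=[[0, 0, -1.5, 0, 0, 0, -1], [0, 0, -1.5, 0, 0, 0, -1], [0, 0, -1.5, 0, 0, 0, -1], [0, 0, -1.5, 0, 0, 0, -1], [-1.05, -1.96, 0, 0, 0, 0, -1], [-1.05, -1.96, 0, 0, 0, 0, -1], [-1.05, -1.96, 0, 0, 0, 0, -1], [-1.05, -1.96, 0, 0, 0, 0, -1], [-1.05, -1.96, 0, 0, 0, 0, -1], [-1.05, -1.96, 0, 0, 0, 0, -1], [-1.05, -1.96, 0, 0, 0, 0, -1], [-1.05, -1.96, 0, 0, 0, 0, -1], [-1.05, -1.96, 0, 0, 0, 0, -1], [-1.05, -1.96, 0, 0, 0, 0, -1], [0, 0, 1.5, 0, 0, 0, -1], [0, 0, 1.5, 0, 0, 0, -1], [0, 0, 1.5, 0, 0, 0, -1], [0, 0, 0.5, 0, 0, 0, -1], [0, 0, 0, 0, 0, 0, -1], [0, 0, 0, 0, 0, 0, -1]])

```text
time: 21.3
tool_pos: [0.6478, 0.1787, 0.0436]
tool_rot: [-0.001, -0.253, 0.968, 0.0]
contact_force: [0.1, 0.5, -0.0]
gripper_width: 0.491
grasp_force: 61.2
```

```bash
python3 go.py .6505 .179 .037
```

```text
t 21.3 pos [0.6478 0.1787 0.0436] yaw 2.081 tilt fix deg [ 0.05 -0.12 -0.  ] turn deg 0.0
shift cm before turn [-0.25 -0.1   0.65] after turn [-0.25 -0.1   0.65] w 0.491 j [ 0.16  0.36  1.63  0.    1.16 -1.92]
```

move_arm(rows=[[-0.15, 0, 0.3, 0, 0, 0, -1], [0, 0, 0.2, 0, 0, 0, -1], [0, 0, 0.1, 0, 0, 0, -1], [0, 0, 0, 0, 0, 0, -1], [0, 0, 0, 0, 0, 0, -1], [0, 0, 0, 0, 0, 0, 0.3], [0, 0, 0, 0, 0, 0, 0.6], [0, 0, 0, 0, 0, 0, 1], [0, 0, 0, 0, 0, 0, 1], [0, 0, 0, 0, 0, 0, 1], [0, 0, 0, 0, 0, 0, 1], [0, 0, -1, 0, 0, 0, 1], [0, 0, -2, 0, 0, 0, 1], [0, 0, -2, 0, 0, 0, 1], [0, 0, -2, 0, 0, 0, 1], [0, 0, -2, 0, 0, 0, 1], [0, 0, -2, 0, 0, 0, 1], [0, 0, -1, 0, 0, 0, 1], [0, 0, 0, 0, 0, 0, 1], [0, 0, 0, 0, 0, 0, 1]])

```text
time: 22.97
tool_pos: [0.6507, 0.1789, 0.1594]
tool_rot: [0.001, -0.252, 0.968, -0.0]
contact_force: [-0.1, -0.3, -0.4]
gripper_width: 1.005
grasp_force: 0.0
```

```bash
python3 go.py .476 -.0232 .156
```

```text
t 22.97 pos [0.6507 0.1789 0.1594] yaw 2.08 tilt fix deg [-0.03  0.07 -0.  ] turn deg 0.0
shift cm before turn [25.11 -9.12  0.32] after turn [25.11 -9.12  0.32] w 1.005 j [ 0.16  0.23  1.57 -0.    1.34 -1.92]
```

move_arm(rows=[[2.51, -0.91, 0, 0, 0, 0, 1], [2.51, -0.91, 0, 0, 0, 0, 1], [2.51, -0.91, 0, 0, 0, 0, 1], [2.51, -0.91, 0, 0, 0, 0, 1], [2.51, -0.91, 0, 0, 0, 0, 1], [2.51, -0.91, 0, 0, 0, 0, 1], [2.51, -0.91, 0, 0, 0, 0, 1], [2.51, -0.91, 0, 0, 0, 0, 1], [2.51, -0.91, 0, 0, 0, 0, 1], [2.51, -0.91, 0, 0, 0, 0, 1], [0, 0, 0, 0, 0, 0, 1], [0, 0, 0, 0, 0, 0, 1], [0, 0, 0, 0, 0, 0, 1], [0, 0, 0, 0, 0, 0, 1]])

```text
time: 24.13
tool_pos: [0.4758, -0.0225, 0.1582]
tool_rot: [-0.0, -0.252, 0.968, 0.0]
contact_force: [0.9, -0.3, -0.0]
gripper_width: 0.996
grasp_force: 0.0
```

```bash
python3 go.py .476 -.0232 .058; python3 - <<'E'
from plant import manip
import cv2,pickle
f=manip.grab_frame("wrist"); pickle.dump(f,open("pics/w5.pkl","wb")); cv2.imwrite("pics/w5.png",cv2.convertScaleAbs(f["img"],alpha=1.2,beta=15))
E
```

```text
t 24.13 pos [ 0.4758 -0.0225  0.1582] yaw 2.081 tilt fix deg [ 0.05 -0.04  0.  ] turn deg 0.0
shift cm before turn [ 0.02 -0.08 10.02] after turn [ 0.02 -0.08 10.02] w 0.996 j [-0.2  -0.24  2.04  0.    1.34 -2.28]
```

View pics/w5.png

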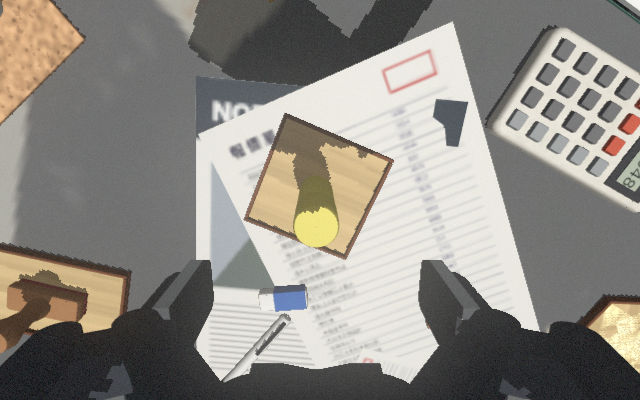

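The settled view shows the glue stick's top at (316,227) and the square tray's corners at (286,114), (393,160), (346,259) and (245,220). The stamp stands in the oblong tray at lower left.

```bash
python3 - <<'E'
from h import *
f=pickle.load(open("pics/w5.pkl","rb"))
for k,v,z in(("sq",[(286,114),(393,160),(346,259),(245,220)],.008),("glue",[(316,227)],.089)):
    q=np.array([onz(f,p,z) for p in v]); d=q-np.roll(q,1,0)
    print(k,q.mean(0).round(4),np.linalg.norm(d,axis=1).round(4),np.arctan2(d[:,1],d[:,0]).round(3))
E
```

```text
sq [ 0.4745 -0.0205] [0.0929 0.0912 0.0927 0.0921] [-3.031  1.683  0.121 -1.456]
glue [ 0.4766 -0.0209] [0.] [0.]
```

move_arm(rows=[[0, 0, 1.5, 0, 0, 0, 1], [0, 0, 2, 0, 0, 0, 1], [0, 0, 2, 0, 0, 0, 1], [0, 0, 2, 0, 0, 0, 1], [0, 0, 1.5, 0, 0, 0, 1], [0, 0, 1, 0, 0, 0, 1], [0, 0, 0, 0, 0, 0, 1], [0, 0, 0, 0, 0, 0, -1], [0, 0, 0, 0, 0, 0, -1], [0, 0, 0, 0, 0, 0, -1], [0, 0, 0, 0, 0, 0, -1], [0, 0, 0, 0, 0, 0, -1], [0, 0, 0, 0, 0, 0, -1], [0, 0, 0, 0, 0, 0, -1], [0, 0, 0, 0, 0, 0, -1], [0, 0, 0, 0, 0, 0, -1], [0, 0, 0, 0, 0, 0, -1], [0, 0, 0, 0, 0, 0, -1]])

```text
time: 25.68
tool_pos: [0.4764, -0.0231, 0.0597]
tool_rot: [0.001, -0.252, 0.968, -0.0]
contact_force: [-1.0, 1.0, 5.8]
gripper_width: 0.309
grasp_force: 58.7
```

```bash
python3 go.py .464 .299 .06
```

```text
t 25.68 pos [ 0.4764 -0.0231  0.0597] yaw 2.08 tilt fix deg [-0.05  0.06  0.  ] turn deg 0.0
shift cm before turn [-14.63  28.72  -0.04] after turn [-14.63  28.72  -0.04] w 0.309 j [-0.2  -0.1   2.1   0.    1.14 -2.29]
```

move_arm(rows=[[0, 0, -1.5, 0, 0, 0, -1], [0, 0, -1.5, 0, 0, 0, -1], [0, 0, -1.5, 0, 0, 0, -1], [0, 0, -1.5, 0, 0, 0, -1], [-1.22, 2.39, 0, 0, 0, 0, -1], [-1.22, 2.39, 0, 0, 0, 0, -1], [-1.22, 2.39, 0, 0, 0, 0, -1], [-1.22, 2.39, 0, 0, 0, 0, -1], [-1.22, 2.39, 0, 0, 0, 0, -1], [-1.22, 2.39, 0, 0, 0, 0, -1], [-1.22, 2.39, 0, 0, 0, 0, -1], [-1.22, 2.39, 0, 0, 0, 0, -1], [-1.22, 2.39, 0, 0, 0, 0, -1], [-1.22, 2.39, 0, 0, 0, 0, -1], [-1.22, 2.39, 0, 0, 0, 0, -1], [-1.22, 2.39, 0, 0, 0, 0, -1], [0, 0, 1.5, 0, 0, 0, -1], [0, 0, 1.5, 0, 0, 0, -1], [0, 0, 1.5, 0, 0, 0, -1], [0, 0, 0.5, 0, 0, 0, -1]])

```text
time: 27.35
tool_pos: [0.4615, 0.298, 0.0655]
tool_rot: [-0.003, -0.252, 0.968, -0.001]
contact_force: [-1.2, -0.4, -0.3]
gripper_width: 0.306
grasp_force: 59.0
```

move_arm(rows=[[0, 0, 0, 0, 0, 0, -1], [0, 0, 0, 0, 0, 0, -1], [0, 0, 0, 0, 0, 0, -1], [0, 0, 0, 0, 0, 0, -1]])

```text
time: 27.68
tool_pos: [0.4644, 0.299, 0.07]
tool_rot: [0.001, -0.252, 0.968, 0.0]
contact_force: [0.5, 0.1, 0.2]
gripper_width: 0.303
grasp_force: 59.0
```

```bash
python3 go.py .464 .299 .06
```

```text
t 27.68 pos [0.4644 0.299  0.07  ] yaw 2.08 tilt fix deg [-0.01  0.12 -0.  ] turn deg 0.0
shift cm before turn [0.04 0.02 1.  ] after turn [0.04 0.02 1.  ] w 0.303 j [ 0.44  0.06  1.92  0.    1.15 -1.64]
```

move_arm(rows=[[0, 0, 0.5, 0, 0, 0, -1], [0, 0, 0.3, 0, 0, 0, -1], [0, 0, 0.15, 0, 0, 0, -1], [0, 0, 0, 0, 0, 0, -1], [0, 0, 0, 0, 0, 0, -1], [0, 0, 0, 0, 0, 0, 0.1], [0, 0, 0, 0, 0, 0, 0.5], [0, 0, 0, 0, 0, 0, 1], [0, 0, 0, 0, 0, 0, 1], [0, 0, 0, 0, 0, 0, 1], [0, 0, 0, 0, 0, 0, 1], [0, 0, -1, 0, 0, 0, 1], [0, 0, -2, 0, 0, 0, 1], [0, 0, -2, 0, 0, 0, 1], [0, 0, -2, 0, 0, 0, 1], [0, 0, -2, 0, 0, 0, 1], [0, 0, -2, 0, 0, 0, 1], [0, 0, 0, 0, 0, 0, 1], [0, 0, 0, 0, 0, 0, 1]])

```text
time: 29.27
tool_pos: [0.4646, 0.2993, 0.1714]
tool_rot: [0.002, -0.252, 0.968, 0.0]
contact_force: [-1.0, -0.9, 0.1]
gripper_width: 0.996
grasp_force: 0.0
```

```bash
python3 go.py .4875 -.3 .15 1.445
```

```text
t 29.27 pos [0.4646 0.2993 0.1714] yaw 2.081 tilt fix deg [-0.02  0.23  0.  ] turn deg 36.4
shift cm before turn [ 27.25 -53.43   2.05] after turn [ -9.79 -59.17   2.05] w 0.996 j [ 0.44 -0.06  1.86 -0.    1.34 -1.64]
```

move_arm(rows=[[0, 0, 0, 0, 0, 6.07, 1], [0, 0, 0, 0, 0, 6.07, 1], [0, 0, 0, 0, 0, 6.07, 1], [0, 0, 0, 0, 0, 6.07, 1], [0, 0, 0, 0, 0, 6.07, 1], [0, 0, 0, 0, 0, 6.07, 1], [-0.49, -2.96, 0, 0, 0, 0, 1], [-0.49, -2.96, 0, 0, 0, 0, 1], [-0.49, -2.96, 0, 0, 0, 0, 1], [-0.49, -2.96, 0, 0, 0, 0, 1], [-0.49, -2.96, 0, 0, 0, 0, 1], [-0.49, -2.96, 0, 0, 0, 0, 1], [-0.49, -2.96, 0, 0, 0, 0, 1], [-0.49, -2.96, 0, 0, 0, 0, 1], [-0.49, -2.96, 0, 0, 0, 0, 1], [-0.49, -2.96, 0, 0, 0, 0, 1], [-0.49, -2.96, 0, 0, 0, 0, 1], [-0.49, -2.96, 0, 0, 0, 0, 1], [-0.49, -2.96, 0, 0, 0, 0, 1], [-0.49, -2.96, 0, 0, 0, 0, 1]])

```text
time: 30.93
tool_pos: [0.4784, -0.1221, 0.1676]
tool_rot: [-0.001, 0.063, 0.998, 0.001]
contact_force: [1.0, 0.3, 0.4]
gripper_width: 0.996
grasp_force: 0.0
```

move_arm(rows=[[-0.49, -2.96, 0, 0, 0, 0, 1], [-0.49, -2.96, 0, 0, 0, 0, 1], [-0.49, -2.96, 0, 0, 0, 0, 1], [-0.49, -2.96, 0, 0, 0, 0, 1], [-0.49, -2.96, 0, 0, 0, 0, 1], [-0.49, -2.96, 0, 0, 0, 0, 1], [0, 0, 2, 0, 0, 0, 1], [0, 0, 2, 0, 0, 0, 1], [0, 0, 2, 0, 0, 0, 1], [0, 0, 2, 0, 0, 0, 1], [0, 0, 2, 0, 0, 0, 1], [0, 0, 0, 0, 0, 0, 1], [0, 0, 0, 0, 0, 0, 1], [0, 0, 0, 0, 0, 0, 1]])

```text
time: 32.1
tool_pos: [0.4865, -0.3009, 0.0696]
tool_rot: [-0.0, 0.063, 0.998, 0.0]
contact_force: [0.6, -0.6, -0.2]
gripper_width: 1.003
grasp_force: 0.0
```

```bash
python3 go.py .4875 -.3 .033 1.445; python3 - <<'E'
from plant import manip
import cv2,pickle
f=manip.grab_frame("wrist"); pickle.dump(f,open("pics/w6.pkl","wb")); cv2.imwrite("pics/w6.png",cv2.convertScaleAbs(f["img"],alpha=1.2,beta=15))
E
```

```text
t 32.1 pos [ 0.4865 -0.3009  0.0696] yaw 1.445 tilt fix deg [ 0. -0. -0.] turn deg -0.0
shift cm before turn [-0.09  0.1   3.66] after turn [-0.09  0.1   3.66] w 1.003 j [-0.68  0.11  1.87  0.    1.16 -2.13]
```

View pics/w6.png

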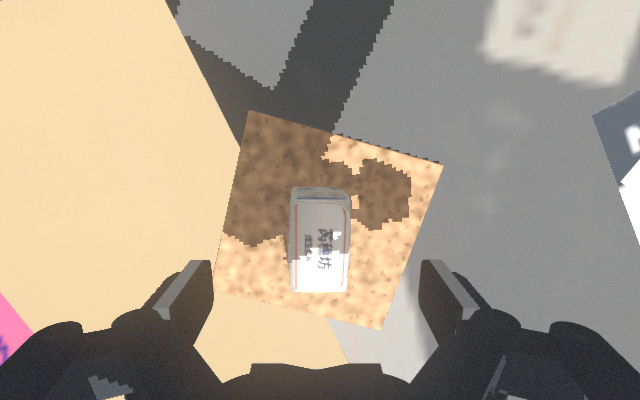

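The box stands upright on the mat at (320,240), squarely between the fingers.

move_arm(rows=[[0, 0, 1.5, 0, 0, 0, 1], [0, 0, 1.2, 0, 0, 0, 1], [0, 0, 0.8, 0, 0, 0, 1], [0, 0, 0, 0, 0, 0, 1], [0, 0, 0, 0, 0, 0, -1], [0, 0, 0, 0, 0, 0, -1], [0, 0, 0, 0, 0, 0, -1], [0, 0, 0, 0, 0, 0, -1], [0, 0, 0, 0, 0, 0, -1], [0, 0, 0, 0, 0, 0, -1], [0, 0, 0, 0, 0, 0, -1], [0, 0, 0, 0, 0, 0, -1], [0, 0, 0, 0, 0, 0, -1], [0, 0, 0, 0, 0, 0, -1]])

```text
time: 33.32
tool_pos: [0.4871, -0.3014, 0.0353]
tool_rot: [0.001, 0.063, 0.998, -0.001]
contact_force: [-0.2, 0.1, 5.5]
gripper_width: 0.377
grasp_force: 61.0
```

```bash
python3 go.py .474 -.0225 .032
```

```text
t 33.32 pos [ 0.4871 -0.3014  0.0353] yaw 1.445 tilt fix deg [-0.05  0.09 -0.  ] turn deg 0.0
shift cm before turn [ 4.81 27.5   0.3 ] after turn [ 4.81 27.5   0.3 ] w 0.377 j [-0.68  0.16  1.88  0.    1.1  -2.13]
```

move_arm(rows=[[0, 0, -1.5, 0, 0, 0, -1], [0, 0, -1.5, 0, 0, 0, -1], [0, 0, -1.5, 0, 0, 0, -1], [0.44, 2.5, 0, 0, 0, 0, -1], [0.44, 2.5, 0, 0, 0, 0, -1], [0.44, 2.5, 0, 0, 0, 0, -1], [0.44, 2.5, 0, 0, 0, 0, -1], [0.44, 2.5, 0, 0, 0, 0, -1], [0.44, 2.5, 0, 0, 0, 0, -1], [0.44, 2.5, 0, 0, 0, 0, -1], [0.44, 2.5, 0, 0, 0, 0, -1], [0.44, 2.5, 0, 0, 0, 0, -1], [0.44, 2.5, 0, 0, 0, 0, -1], [0.44, 2.5, 0, 0, 0, 0, -1], [0, 0, 1.5, 0, 0, 0, -1], [0, 0, 1.5, 0, 0, 0, -1], [0, 0, 0.5, 0, 0, 0, -1], [0, 0, 0, 0, 0, 0, -1], [0, 0, 0, 0, 0, 0, -1], [0, 0, 0, 0, 0, 0, -1]])

```text
time: 34.98
tool_pos: [0.4734, -0.0223, 0.0449]
tool_rot: [0.0, 0.063, 0.998, -0.0]
contact_force: [-0.4, -1.1, 0.3]
gripper_width: 0.371
grasp_force: 60.4
```

```bash
python3 go.py .474 -.0225 .0343
```

```text
t 34.98 pos [ 0.4734 -0.0223  0.0449] yaw 1.444 tilt fix deg [-0.01  0.05 -0.  ] turn deg 0.0
shift cm before turn [-0.06 -0.01  1.06] after turn [-0.06 -0.01  1.06] w 0.371 j [-0.2  -0.08  2.12 -0.    1.11 -1.65]
```

move_arm(rows=[[0, 0, 0.5, 0, 0, 0, -1], [0, 0, 0.4, 0, 0, 0, -1], [0, 0, 0.15, 0, 0, 0, -1], [0, 0, 0, 0, 0, 0, -1], [0, 0, 0, 0, 0, 0, -1], [0, 0, 0, 0, 0, 0, 0.1], [0, 0, 0, 0, 0, 0, 0.5], [0, 0, 0, 0, 0, 0, 1], [0, 0, 0, 0, 0, 0, 1], [0, 0, 0, 0, 0, 0, 1], [0, 0, 0, 0, 0, 0, 1], [0, 0, -1, 0, 0, 0, 1], [0, 0, -2, 0, 0, 0, 1], [0, 0, -2, 0, 0, 0, 1], [0, 0, -2, 0, 0, 0, 1], [0, 0, -2, 0, 0, 0, 1], [0, 0, -2, 0, 0, 0, 1], [0, 0, -2, 0, 0, 0, 1], [0, 0, -2, 0, 0, 0, 1], [0, 0, -2, 0, 0, 0, 1]])

```text
time: 36.65
tool_pos: [0.4729, -0.0219, 0.2057]
tool_rot: [0.0, 0.063, 0.998, -0.0]
contact_force: [0.3, -0.7, 0.2]
gripper_width: 0.999
grasp_force: 0.0
```

move_arm(rows=[[0, -3, 0, 0, 0, 0, 1], [0, -3, 0, 0, 0, 0, 1], [0, -3, 0, 0, 0, 0, 1], [0, -3, 0, 0, 0, 0, 1], [0, -3, 0, 0, 0, 0, 1], [0, -3, 0, 0, 0, 0, 1], [0, -3, 0, 0, 0, 0, 1], [0, -3, 0, 0, 0, 0, 1], [0, -3, 0, 0, 0, 0, 1], [0, -3, 0, 0, 0, 0, 1], [0, -3, 0, 0, 0, 0, 1], [0, 0, 0, 0, 0, 0, 1], [0, 0, 0, 0, 0, 0, 1]])

```text
time: 37.73
tool_pos: [0.4311, -0.3504, 0.2044]
tool_rot: [0.0, 0.064, 0.998, 0.0]
contact_force: [0.4, 0.1, -0.4]
gripper_width: 0.995
grasp_force: 0.0
```

```bash
python3 - <<'E'
from plant import manip
import cv2,pickle
x=[]
for n,(a,b,w,h) in(("scene",(190,135,230,130)),("top",(215,155,250,110))):
    f=manip.grab_frame(n); pickle.dump(f,open(f"pics/{n}9.pkl","wb"))
    x.append(cv2.resize(f["img"][b:b+h,a:a+w],(680,int(680*h/w)) if n=="scene" else (680,299),interpolation=2)[:299+90])
i=cv2.convertScaleAbs(x[0][:295],alpha=1.2,beta=20); j=cv2.convertScaleAbs(x[1],alpha=1.2,beta=20)
cv2.imwrite("pics/end.png",cv2.vconcat([i,j]))
E
```

```text
(no output)
```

View pics/end.png

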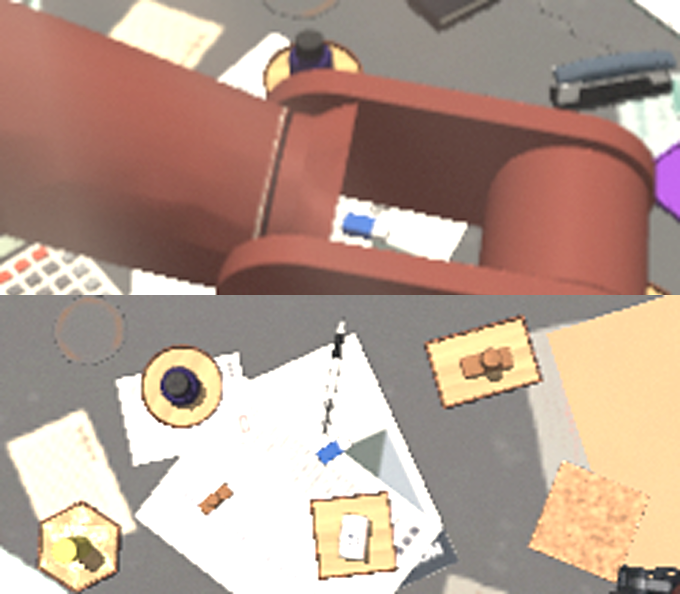

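```bash
python3 - <<'E'
from h import *
f=pickle.load(open("pics/top9.pkl","rb"))
for k,v,z in(("round",[(181.5,387.5)],.008),("ink",[(180,384)],.059),("hex",[(82,501),(121,519),(120,566),(79,593),(39,570),(43,518)],.008),("glue",[(66,549)],.089),("sq",[(310,500),(387,491),(397,568),(319,579)],.008),("box",[(342,515),(370,517),(366,560),(338,558)],.03),("long",[(425,343),(525,317),(542,380),(445,407)],.008),("stamp",[(490,358)],.068)):
    q=np.array([onz(f,(p[0]/2.72+215,(p[1]-295)/2.72+155),z) for p in v]); print(k,q.mean(0).round(4))
E
```

```text
round [0.6486 0.1783]
ink [0.6486 0.1734]
hex [0.4654 0.2966]
glue [0.4644 0.2957]
sq [ 0.4745 -0.0225]
box [ 0.4719 -0.0232]
long [ 0.6758 -0.1788]
stamp [ 0.674  -0.1783]
```

The top view at the end shows all four things upright in their own trays, within about 5 mm of the middles. The stamp's foot lies along the oblong tray, and the gripper is clear.

```bash
python3 -c "
from plant import manip
print(manip.job_done())"
```

```text
the job is handed in; nothing more can be done
None
```

I handed the job in with all four things standing upright in their own trays, each measured about 5 mm or less from the middle in the top view, and the gripper clear; the hand-in returned no verdict.

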